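# Sort out the swapped parts on the counter desk

## Task

The four spare parts on the desk were put back in each other's trays. Put every part into the middle of the tray that has its own outline - oil filter in the round tray, square filter in the square one, hub nut in the hexagonal one, long filter lengthwise in the oblong one - each sitting flat on the tray's floor, the same way up as now; the cork mat is free for setting a part down on the way. Leave the mug standing where it is.

Things in the scene. Friction and masses are not known exactly. Their poses are not given: they have to be found in the camera images.
- oil_filter: Spin-on oil filter: white upright can, 60 mm diameter, 75 mm tall, its steel end with dark seal ring and hole up. About 0.3 kg. Origin at the centre of its underside, z up.
- square_filter: Square pleated air filter, black frame with pale pleats, 50 x 50 mm and 40 mm tall, rigid, about 0.12 kg. Origin at the centre of its underside, x and y along its sides, z up.
- hub_nut: Big steel hexagonal hub nut lying flat, 50 mm across flats (58 mm across corners), 32 mm tall, dark bore in the middle of its top (do not reach into it), about 0.3 kg. Origin at the centre of its underside, z up; x is square to one pair of flats (the other flats every 60 degrees).
- long_filter: Long pleated cabin filter, black frame with pale pleats, 36 mm (x) by 92 mm (y), 34 mm tall, rigid, about 0.14 kg. Origin at the centre of its underside, z up.
- round_tray: Aluminium tray of round outline, 116 mm outside diameter; low and open: floor 3 mm thick, rim 8 mm high and 3 mm thick. Does not move when touched. Origin at the centre of its underside, z up. At the start it holds one of the four parts, always a wrong one. Home of the oil filter.
- square_tray: Aluminium tray of square outline, 114 x 114 mm outside; low and open: floor 3 mm thick, rim 8 mm high and 3 mm thick. Does not move when touched. Origin at the centre of its underside, z up, x and y along its sides. At the start it holds one of the four parts, always a wrong one. Home of the square filter.
- hex_tray: Aluminium tray of hexagonal outline, 116 mm across flats outside; low and open: floor 3 mm thick, rim 8 mm high and 3 mm thick. Does not move when touched. Origin at the centre of its underside, z up; x is square to one pair of its sides. At the start it holds one of the four parts, always a wrong one. Home of the hub nut.
- long_tray: Aluminium tray of oblong outline, 90 mm (x) by 136 mm (y) outside, 84 x 130 mm inside; low and open: floor 3 mm thick, rim 8 mm high and 3 mm thick. Does not move when touched. Origin at the centre of its underside, z up, x and y along its sides. At the start it holds one of the four parts, always a wrong one. Home of the long filter, which lies flat in it only along its length (y with y).
- mat: Square cork mat, 100 x 100 mm, 3 mm thick, flat on the desk and always empty at the start: the spare place. Does not move. Origin at the centre of its underside, z up. Around the group of trays stands taller desk equipment: to 260 mm at y below -0.49, to 150 mm beyond x = 0.75 or y = 0.48.
- mug: White mug, 76 mm diameter, 90 mm tall, standing somewhere among the trays, loose; handle at its +y side. Not to be disturbed. Origin at the centre of its underside, z up. Unlisted, also loose among the trays: a stapler (130 x 36 mm, 47 tall) and a tape dispenser (130 x 55 mm, 74 tall).
There are look-alikes about, which are no part of the job. What is shaped like the square_tray but green, purple or yellow is not meant.

How it is judged:
By the outcome, as a careful person would: the job done as asked, in the order asked, and still so for the second after the job is handed in, with the robot touching nothing.
It also fails if it takes over 144 s, if anything falls off the work surface, if the arm or the gripper's body presses on something with over 40 N, if the wrist force passes 120 N, or if a joint passes its speed limit or range.

## Robot

A 6-joint arm with a two-finger parallel gripper is mounted at the origin on the work surface. World frame = base frame: x ahead of the robot, y to its left, z up, the work surface at z = 0. Lengths are in mm, angles in degrees, forces in N, time in s.
With the tool pointing down it reaches from about 350 to 850 mm from the base axis. Payload 8.1 kg.
Tool frame: the origin (TCP) lies at the very end of the fingers, on their centre line; the grasp point (between the pads) lies 19 mm behind it; z points along the fingers, y is the line along which they close (so a half turn about z gives the same grasp; the last joint's range is limited). The gripper opens to 85 mm and grips with 20 to 120 N. Pads are 22 mm wide; open, the fingers measure 114 mm over their backs; the gripper's body (76 mm by 85 mm) begins 54 mm behind the grasp point. The pads swing forward as they close: fully open they stand 13 mm farther back than shut.
Start: joints at [-74.851, 7.471, 85.268, -0, 87.261, -4.893], TCP at [205.646, -563.662, 231.292] pointing down, gripper open.
Joint ranges: [-169.43, 169.43], [-51.17, 129.36], [1.28, 143.12], [-76.62, 256.62], [0, 156.53], [-152.29, 152.29]. Speed limits (degrees/s): [136.94, 136.94, 159.86, 180, 180, 180].

## Interface

Orientations are given as [roll, pitch, yaw] about the fixed x, y, z axes, in that order (R = Rz(yaw) Ry(pitch) Rx(roll)).
In Python, from bench import * gives the robot as it stands.
- The arm moves only by the tool play_rows, never from a script. Its argument "increments" is a list of rows, each a list of 3 entries, a list of its own where there are three numbers: the gripper's target within -1 to 1 (fully open at 1, half-way at 0, shut at -1), then the shift along the tool's x, y, z in mm, then the turn about the tool's z in rad. A call has 1 to 12 rows; each row shifts and turns the commanded pose from where the row before left it, along the tool's axes as they then stand; what a row does not reach is not made up. A row lasts 1/12 s, in which the tool goes at most 41.7 mm and 7.16 degrees, less where a joint would pass 70% of its speed; a pose out of reach is approached as far as the arm can. A call is refused whole if a number of a shift passes 41.7 or a number of a turn 0.125, either way. A call with a gripper value outside its range is refused whole. The fingers move at their own pace and stop on an object; "force" is the grip in N (left out, the last holds). Time passes only in rows, so rows that do not move let the fingers close. It gives the time, the measured TCP pose, the force, the opening and the grip force at its end, in the units of the state.
- sense(): the state, without advancing time (a new reading comes with each control period).
- snapshot(name): name is "scene" or "top" or "wrist"; returns a dict with "color" (480x640x3 uint8, red, green, blue), "intrinsics" (3x3 intrinsics, pixels), "world_from_camera" (4x4, takes a point from camera to world coordinates). Camera axes: x right, y down, z forward; pixel columns grow to the right and rows downward; lengths in mm; the calibration is good to about 2 mm. A picture is of the moment at which its call begins. There is no depth.
- hand_in(): hands the job in; it is judged then, once.
Trained networks look in a picture, given as the dict that the camera call returned (one of the last four; its "shot" number tells which), for a name from the list of things; names that differ only in an ending like _2 or _b are one class to them, and where a whole thing is asked for, a point or a joint stands for the part that bears it (a point fixed in the world has none). Each returns a list of dicts, best first, with "p" (0 to 1); they miss things now and then, are a little off and sometimes report something else, mostly with a low value. They report only what shows in the picture. A call takes as long as a camera call. They do not tell look-alikes from the thing itself.
- find_in(query, picture): "xyz" ([x, y, z] in mm, in the coordinates of the camera as it stood for that picture, good to about 4 mm: the middle of the surface that is visible of it).
- regions_of(query, picture): "mask" (480x640 bool, what is visible of it).
- pinpoint(query, picture): "xyz" ([x, y, z] in mm, in the coordinates of the camera as it stood for that picture, good to about 4 mm: a listed point, or the origin of a listed thing).
The state is a dict: "time": time; "joint_pos": joint angles; "qd": joint speeds; "joint_efforts": joint torques, N m; "tool_pos": TCP position; "tcp_rot": TCP orientation; "ft_force": force on the tool from outside, world axes, zero at the start; "wrist_torque": the same for the moment, N m; "finger_gap": finger opening in mm; "grip_force": force on a finger pad.
Only numpy, scipy, OpenCV 4.12 (cv2) and the standard library are available. Lean on these libraries where they do the work, as an engineer would, in place of code of your own. Each camera call takes 0.05 s, during which the arm holds its last target. There are 200 camera calls.

## Working session

There is one attempt and no reset: what is moved stays moved. The work goes in short steps, Python scripts to look and compute and a tool call to move; the robot and the scene stay as the last step left them, time stands still between calls to the robot, and variables do not carry over. Pictures are saved under pics/ and viewed, at most 14 in all, crops included, and the job is handed in when it is done.

Besides the shell and the picture viewer there is one more tool, called by a JSON object that holds its "op" and its "data", one argument or row to a line. play_rows: Moves the arm, as the interface text tells. Its arguments: {"type":"object","properties":{"increments":{"type":"array","items":{"type":"array"}},"force":{"type":"number"}},"required":["increments"]}

```bash
mkdir -p pics; ls; cat > h.py <<'E'
from bench import *
import numpy as np, cv2
N=["oil_filter","square_filter","hub_nut","long_filter","round_tray","square_tray","hex_tray","long_tray","mat","mug"]
def w(s,p): 
    T=np.array(s["world_from_camera"]); return T[:3,:3]@np.array(p)+T[:3,3]
def px(s,P):
    T=np.linalg.inv(np.array(s["world_from_camera"])); c=np.array(s["intrinsics"])@(T[:3,:3]@np.array(P)+T[:3,3]); return c[:2]/c[2]
def ray(s,uv,z):
    T=np.array(s["world_from_camera"]); d=T[:3,:3]@np.linalg.inv(np.array(s["intrinsics"]))@np.array([uv[0],uv[1],1.]); o=T[:3,3]; return o+d*(z-o[2])/d[2]
def save(s,n): cv2.imwrite("pics/"+n,s["color"][:,:,::-1])
E
python3 - <<'E'
from h import *
np.set_printoptions(precision=1,suppress=True)
for c in ["top","scene"]:
    s=snapshot(c); save(s,c+"1.png"); print(c,np.array(s["world_from_camera"])[:3])
    for n in N:
        print(n,[(np.round(w(s,d["xyz"])).tolist(),np.round(px(s,w(s,d["xyz"]))).tolist(),round(d["p"],2)) for d in pinpoint(n,s)[:4]])
print(sense())
E
```

```text
pics
top [[   0.    -1.     0.1  331.5]
 [  -1.    -0.    -0.     8.1]
 [   0.    -0.1   -1.  1064.1]]
oil_filter [([648.0, 108.0, 1.0], [272.0, 140.0], 0.72), ([428.0, -334.0, -2.0], [474.0, 241.0], 0.61), ([491.0, -99.0, -0.0], [366.0, 212.0], 0.52)]
square_filter [([492.0, -103.0, -0.0], [368.0, 211.0], 0.62)]
hub_nut [([657.0, -92.0, 6.0], [362.0, 136.0], 0.81), ([489.0, -98.0, -1.0], [365.0, 212.0], 0.22)]
long_filter [([483.0, 96.0, 5.0], [276.0, 214.0], 0.64)]
round_tray [([493.0, -102.0, -2.0], [367.0, 211.0], 0.77)]
square_tray [([309.0, -163.0, 3.0], [397.0, 296.0], 0.89), ([260.0, -367.0, 0.0], [492.0, 320.0], 0.89), ([291.0, 225.0, 3.0], [213.0, 304.0], 0.86), ([660.0, -100.0, -1.0], [366.0, 136.0], 0.78)]
hex_tray [([490.0, 101.0, 1.0], [274.0, 211.0], 0.93)]
long_tray [([645.0, 103.0, -4.0], [274.0, 142.0], 0.75)]
mat [([593.0, 327.0, -2.0], [171.0, 164.0], 0.87)]
mug [([427.0, -334.0, -3.0], [474.0, 242.0], 0.84)]
scene [[   0.5    0.5   -0.7 1305.8]
 [   0.9   -0.3    0.4 -514.5]
 [  -0.    -0.8   -0.6  721.6]]
oil_filter [([648.0, 109.0, 6.0], [411.0, 278.0], 0.7)]
s
[... 438 characters left out ...]
, -2.0], [145.0, 260.0], 0.67)]
hex_tray [([479.0, 100.0, -2.0], [363.0, 245.0], 0.67), ([424.0, -331.0, 5.0], [182.0, 291.0], 0.31)]
long_tray [([649.0, 109.0, 1.0], [411.0, 280.0], 0.73)]
mat [([584.0, 330.0, 3.0], [465.0, 235.0], 0.7)]
mug [([424.0, -335.0, 7.0], [181.0, 291.0], 0.73)]
{'time': 1.1, 'joint_pos': array([-74.9,   7.5,  85.3,   0. ,  87.3,  -4.9]), 'qd': array([-0. ,  0.1,  0. , -0. ,  0.1, -0. ]), 'joint_efforts': array([ -0. , -56.9, -50.1,  -0. ,   0. ,   0. ]), 'tool_pos': array([ 205.7, -563.7,  231.3]), 'tcp_rot': array([180.,  -0.,  20.]), 'ft_force': array([-0.4, -0.5, -0.6]), 'wrist_torque': array([ 0., -0., -0.]), 'grip_force': 0.0, 'finger_gap': 85.27329290925553}
```

View pics/top1.png

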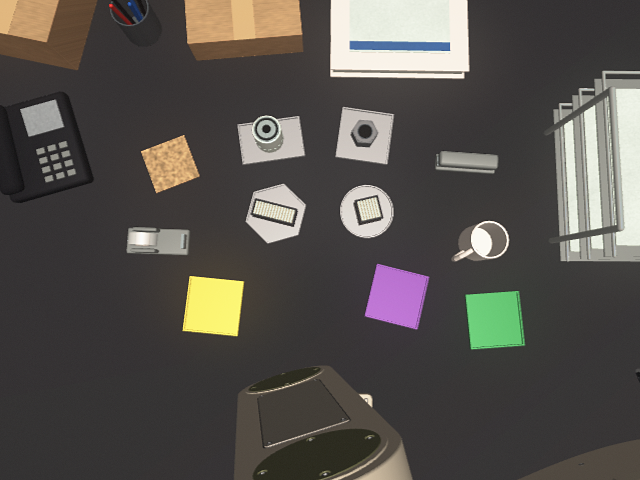

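View pics/scene1.png

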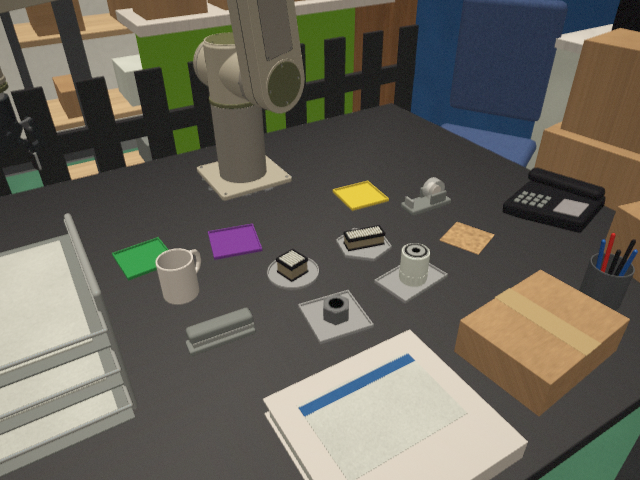

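```bash
cat >> h.py <<'E'
from scipy.optimize import least_squares
def ng(n,r,o=0): a=np.arange(n)*2*np.pi/n+o; return np.c_[r*np.cos(a),r*np.sin(a)]
def rc(a,b): return np.array([[a,b],[-a,b],[-a,-b],[a,-b]])/2.
M={"oil_filter":(ng(40,30),0,75,0),"square_filter":(rc(50,50),0,40,90),"hub_nut":(ng(6,25/np.cos(np.pi/6),np.pi/6),0,32,60),"long_filter":(rc(36,92),0,34,180),
"round_tray":(ng(40,58),0,8,0),"square_tray":(rc(114,114),0,8,90),"hex_tray":(ng(6,58/np.cos(np.pi/6),np.pi/6),0,8,60),"long_tray":(rc(90,136),0,8,180),"mat":(rc(100,100),0,3,90)}
A=np.arange(48)*2*np.pi/48; D=np.c_[np.cos(A),np.sin(A)]
def masknear(n,s,xy):
    c=[]
    for d in regions_of(n,s):
        m=d["mask"]; v,u=np.nonzero(m)
        if len(v)<30: continue
        p=ray(s,(u.mean(),v.mean()),10)
        c.append((np.hypot(*(p[:2]-xy)),m,d["p"]))
    if not c: return None
    c.sort(key=lambda t:t[0]); return c[0] if c[0][0]<60 else None
def fit(n,shots,xy,base):
    """fit pose (x,y,yaw deg) of extruded outline to mask hulls"""
    P,z0,h,sym=M[n]; obs=[]
    for s in shots:
        c=masknear(n,s,xy)
        if c is None: continue
        m=cv2.morphologyEx(c[1].astype(np.uint8),cv2.MORPH_OPEN,np.ones((3,3)))
        v,u=np.nonzero(m)
        if len(v)<30 or u.min()==0 or v.min()==0 or u.max()==639 or v.max()==479: continue
        obs.append((s,(np.c_[u,v]@D.T).max(0)+.25))
    def res(q):
        c,si=np.cos(q[2]),np.sin(q[2]); X=P@np.array([[c,si],[-si,c]])+q[:2]
        r=[]
        for s,ho in obs:
            pts=np.array([px(s,[a,b,z]) for z in (base,base+h) for a,b in X])
            r.append((pts@D.T).max(0)-ho)
        return np.concatenate(r)
    if not obs: return n,None
    best=min((least_squares(res,[xy[0],xy[1],t],loss="soft_l1",x_scale=[1,1,.1],diff_step=1e-4) for t in np.radians(np.arange(0,max(sym,1),15))),key=lambda r:r.cost)
    y=np.degrees(best.x[2]); y=(y+sym/2)%sym-sym/2 if sym else 0
    return n,np.round([best.x[0],best.x[1],y],1).tolist(),"rms px",round(float(np.sqrt((best.fun**2).mean())),2),len(obs)
E
python3 - <<'E'
from h import *
G={"oil_filter":(648,108),"square_filter":(492,-100),"hub_nut":(657,-93),"long_filter":(483,98),"round_tray":(491,-99),"square_tray":(657,-94),"hex_tray":(485,100),"long_tray":(647,107),"mat":(588,328)}
t=snapshot("top"); c=snapshot("scene")
for n in G:
    b=3 if "filter" in n or "nut" in n else 0
    for S in ([t],[c],[t,c]): print(fit(n,S,np.array(G[n],float),b))
s=sense();print(s["tcp_rot"])
big=cv2.resize(t["color"][95:260,220:420],None,fx=4,fy=3.6,interpolation=cv2.INTER_CUBIC)[:,:,::-1];cv2.imwrite("pics/crop1.png",big[:600])
E
```

```text
('oil_filter', [648.8, 113.2, 0.0], 'rms px', 0.31, 1)
('oil_filter', [646.0, 115.3, 0.0], 'rms px', 0.57, 1)
('oil_filter', [648.2, 113.7, 0.0], 'rms px', 0.63, 2)
('square_filter', [490.2, -99.3, 12.4], 'rms px', 0.74, 1)
('square_filter', [488.0, -98.6, 13.8], 'rms px', 0.33, 1)
('square_filter', [489.6, -99.2, 12.8], 'rms px', 0.63, 2)
('hub_nut', [660.2, -92.8, -2.3], 'rms px', 0.42, 1)
('hub_nut', [657.3, -91.4, -4.4], 'rms px', 0.96, 1)
('hub_nut', [659.3, -92.5, -2.3], 'rms px', 0.85, 2)
('long_filter', [485.9, 99.1, -13.7], 'rms px', 0.85, 1)
('long_filter', [482.4, 100.9, -11.1], 'rms px', 0.76, 1)
('long_filter', [485.0, 99.4, -13.0], 'rms px', 0.93, 2)
('round_tray', [491.8, -98.5, 0.0], 'rms px', 0.59, 1)
('round_tray', [490.5, -99.0, 0.0], 'rms px', 1.1, 1)
('round_tray', [491.5, -98.8, 0.0], 'rms px', 0.89, 2)
('square_tray', [659.8, -95.2, -7.8], 'rms px', 0.87, 1)
('square_tray', [656.6, -93.5, -8.7], 'rms px', 0.76, 1)
('square_tray', [658.6, -94.6, -8.1], 'rms px', 0.94, 2)
('hex_tray', [485.9, 97.7, 16.1], 'rms px', 0.67, 1)
('hex_tray', [483.1, 97.9, 18.2], 'rms px', 2.1, 1)
('hex_tray', [485.2, 97.3, 16.1], 'rms px', 1.52, 2)
('long_tray', [648.4, 110.4, 9.1], 'rms px', 1.41, 1)
('long_tray', [643.9, 111.6, 9.9], 'rms px', 2.81, 1)
('long_tray', [646.4, 110.2, 9.5], 'rms px', 2.18, 2)
('mat', [594.5, 329.0, 21.9], 'rms px', 1.24, 1)
('mat', [589.5, 332.7, 24.1], 'rms px', 1.17, 1)
('mat', [593.1, 329.1, 22.8], 'rms px', 1.38, 2)
[ 1.79995370e+02 -1.48153763e-04  2.00437357e+01]
```

View pics/crop1.png

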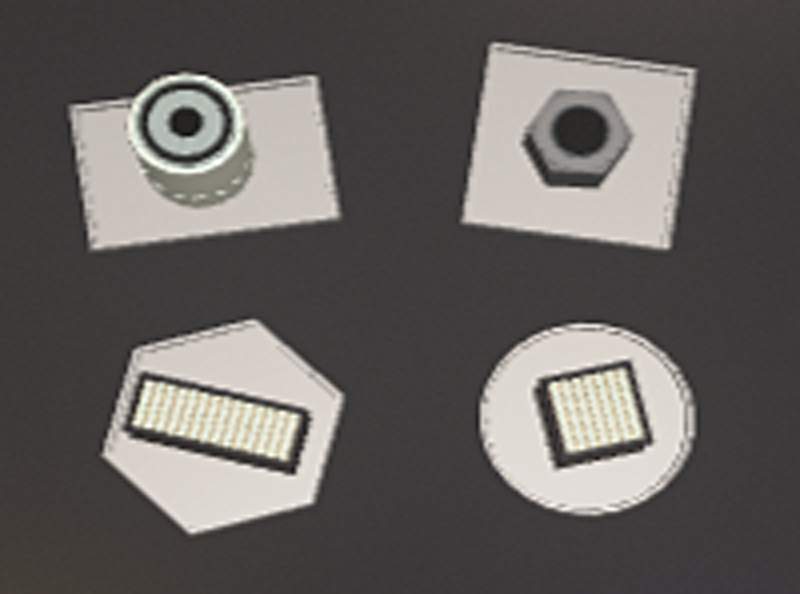

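```bash
cat >> h.py <<'E'
def go(x,y,z,yaw,pos=None,n=None):
    """turn total (rad, tool z), then total tool shift after the turn, from pose"""
    s=sense(); p=np.array(s["tool_pos"]); y0=s["tcp_rot"][2]
    if pos is not None: p,y0=np.array(pos[:3]),pos[3]
    a=np.radians(yaw); d=np.array([x,y,z])-p
    t=-np.radians((yaw-y0+180)%360-180)
    v=np.array([d[0]*np.cos(a)+d[1]*np.sin(a),d[0]*np.sin(a)-d[1]*np.cos(a),-d[2]])
    k=n or int(np.ceil(np.linalg.norm(v)/39)); print("turn",round(t,3),"shift",np.round(v,1),"rows",k,np.round(v/k,2))
E
python3 - <<'E'
from h import *
go(489.3,-99.2,231.3,13,n=14)
E
```

```text
turn 0.123 shift [ 380.8 -388.8    0. ] rows 14 [ 27.2  -27.77   0.  ]
```

{"op": "play_rows", "data": {
  "increments": [
    [0.7,[0,0,0],0.123],
    [0.7,[14,-14,0],0],
    [0.7,[27,-28,0],0],
    [0.7,[27,-28,0],0],
    [0.7,[27,-28,0],0],
    [0.7,[27,-28,0],0],
    [0.7,[27,-28,0],0],
    [0.7,[27,-28,0],0],
    [0.7,[27,-28,0],0],
    [0.7,[27,-28,0],0],
    [0.7,[27,-28,0],0],
    [0.7,[27,-28,0],0]
  ],
  "force": 40
}}

```text
time: 4.0
tool_pos: [416.9, -211.6, 231.6]
tcp_rot: [180.0, -0.0, 13.0]
ft_force: [0.8, 0.1, 0.3]
finger_gap: 72.1
grip_force: 0.0
```

{"op": "play_rows", "data": {
  "increments": [
    [0.7,[27,-27,0],0],
    [0.7,[27,-27,0],0],
    [0.7,[27,-27,0],0],
    [0.7,[16,-14,0],0],
    [0.7,[0,0,0],0],
    [0.7,[0,0,0],0]
  ]
}}

```text
time: 4.5
tool_pos: [489.8, -97.9, 231.3]
tcp_rot: [180.0, 0.0, 13.2]
ft_force: [-0.6, 0.3, -0.8]
finger_gap: 72.9
grip_force: 0.0
```

```bash
python3 - <<'E'
from h import *
s=snapshot("wrist"); save(s,"w1.png"); print(np.round(s["world_from_camera"],2)[:3].tolist())
for n,xy,b in [("square_filter",(489.3,-99.2),3),("round_tray",(491.5,-98.8),0)]: print(fit(n,[s],np.array(xy),b))
q=sense();print(q["tool_pos"],q["tcp_rot"],q["joint_pos"],q["finger_gap"])
go(489.3,-99.2,12,13)
E
```

```text
[[0.23, -0.92, -0.31, 570.45], [-0.97, -0.22, -0.07, -79.41], [-0.0, 0.32, -0.95, 373.89]]
('square_filter', [490.3, -101.1, 14.1], 'rms px', 0.6, 1)
('round_tray', [490.6, -99.9, 0.0], 'rms px', 0.44, 1)
[489.00444524 -99.73388585 231.26022959] [1.79986901e+02 1.86524757e-02 1.29485163e+01] [-1.74006739e+01 -8.32279635e+00  1.00986560e+02 -2.07511222e-02
  8.73457140e+01  5.96517704e+01] 72.69850148784577
turn -0.001 shift [  0.4  -0.5 219.3] rows 6 [ 0.07 -0.08 36.54]
```

View pics/w1.png

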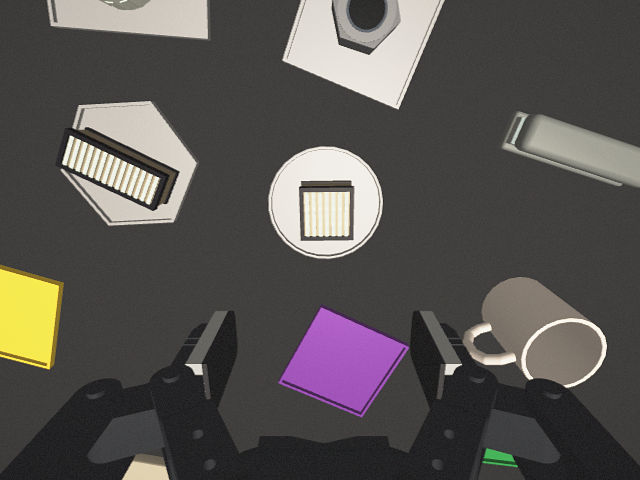

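{"op": "play_rows", "data": {
  "increments": [
    [0.7,[0,0,37],0],
    [0.7,[0,0,37],0],
    [0.7,[0,0,37],0],
    [0.7,[0,0,37],0],
    [0.7,[0,0,35],0],
    [0.7,[0.5,0,20],0],
    [0.7,[0.5,0,14],0],
    [0.7,[0,0,0],0],
    [0,[0,0,0],0],
    [-0.3,[0,0,0],0],
    [-0.3,[0,0,0],0],
    [-0.3,[0,0,0],0]
  ],
  "force": 40
}}

```text
time: 5.65
tool_pos: [491.6, -99.3, 15.9]
tcp_rot: [179.9, -0.1, 13.0]
ft_force: [-0.3, -0.7, 3.6]
finger_gap: 49.4
grip_force: 43.2
```

{"op": "play_rows", "data": {
  "increments": [
    [-0.3,[0,0,0],0],
    [-0.3,[0,0,0],0],
    [-0.3,[0,0,-10],0],
    [-0.3,[0,0,-30],0],
    [-0.3,[0,0,-39],0],
    [-0.3,[0,0,-39],0],
    [-0.3,[0,0,-39],0],
    [-0.3,[0,0,0],0]
  ]
}}

```text
time: 6.32
tool_pos: [494.9, -99.9, 181.5]
tcp_rot: [179.6, -0.7, 13.0]
ft_force: [1.9, -1.2, -1.1]
finger_gap: 48.9
grip_force: 42.7
```

```bash
python3 - <<'E'
from h import *
print(sense()); go(592,330,171,13)
E
```

```text
{'time': 6.3167, 'joint_pos': array([-1.72391261e+01, -6.54655096e+00,  1.04604424e+02,  7.53359043e-03,
        8.11416270e+01,  5.97434643e+01]), 'qd': array([-0.05418121,  2.98986845,  4.44796786, -0.0552318 , -6.85868997,
       -0.11190763]), 'joint_efforts': array([ 2.04419713e-01, -3.94181657e+01, -4.29426348e+01, -1.05432302e-02,
        2.54515618e+00, -4.72675185e-05]), 'tool_pos': array([494.93865565, -99.92164411, 181.46520016]), 'tcp_rot': array([179.60307382,  -0.69520749,  13.01870958]), 'ft_force': array([ 1.92126467, -1.19073733, -1.12627035]), 'wrist_torque': array([-0.043256  , -0.04533433,  0.0351028 ]), 'grip_force': 42.71085977554321, 'finger_gap': 48.9375600079527}
turn 0.0 shift [ 191.3 -397.1   10.5] rows 12 [ 15.94 -33.09   0.87]
```

{"op": "play_rows", "data": {
  "increments": [
    [-0.3,[8,-16,0],0],
    [-0.3,[17,-34,0],0],
    [-0.3,[17,-34,0],0],
    [-0.3,[17,-34,0],0],
    [-0.3,[17,-34,0],0],
    [-0.3,[17,-34,0],0],
    [-0.3,[17,-34,0],0],
    [-0.3,[17,-34,0],0],
    [-0.3,[17,-34,0],0],
    [-0.3,[17,-34,0],0],
    [-0.3,[17,-34,0],0],
    [-0.3,[17,-34,0],0]
  ]
}}

```text
time: 7.32
tool_pos: [592.5, 327.2, 171.5]
tcp_rot: [-180.0, 0.0, 13.0]
ft_force: [0.5, 0.1, -1.2]
finger_gap: 49.3
grip_force: 42.6
```

{"op": "play_rows", "data": {
  "increments": [
    [-0.3,[1,-6,20],0],
    [-0.3,[0,0,36],0],
    [-0.3,[0,0,36],0],
    [-0.3,[0,0,30],0],
    [-0.3,[0,0,18],0],
    [-0.3,[0,0,8],0],
    [-0.3,[0,0,0],0],
    [-0.3,[0,0,0],0]
  ]
}}

```text
time: 7.98
tool_pos: [592.7, 331.4, 24.2]
tcp_rot: [-180.0, -0.0, 13.0]
ft_force: [0.5, 0.1, -0.5]
finger_gap: 49.3
grip_force: 42.5
```

```bash
python3 - <<'E'
from h import *
q=sense();print(q["tool_pos"],q["tcp_rot"],q["joint_pos"],q["finger_gap"]); go(592,330,14.5,13)
E
```

```text
[592.67724219 331.42801747  24.20483827] [-1.79989355e+02 -3.13971863e-02  1.29987962e+01] [2.48878419e+01 2.91928708e+01 8.12851479e+01 4.21568878e-03
 6.94890646e+01 1.01887567e+02] 49.25631792071755
turn -0.0 shift [-1.   1.2  9.7] rows 1 [-0.98  1.24  9.7 ]
```

{"op": "play_rows", "data": {
  "increments": [
    [-0.3,[0,0,5],0],
    [-0.3,[0,0,3],0],
    [-0.3,[0,0,0.5],0],
    [-0.3,[0,0,0],0],
    [0.0,[0,0,0],0],
    [0.4,[0,0,0],0],
    [0.6,[0,0,0],0],
    [1,[0,0,-15],0],
    [1,[0,0,-30],0],
    [1,[0,0,-37],0],
    [1,[0,0,-37],0],
    [1,[0,0,-37],0]
  ]
}}

```text
time: 8.98
tool_pos: [592.0, 331.1, 173.6]
tcp_rot: [-180.0, -0.0, 13.0]
ft_force: [0.5, 0.5, -0.3]
finger_gap: 85.5
grip_force: 0.0
```

{"op": "play_rows", "data": {
  "increments": [
    [1,[0,0,-30],0],
    [1,[0,0,0],0],
    [1,[0,0,0],0]
  ]
}}

```text
time: 9.23
tool_pos: [594.1, 332.0, 206.0]
tcp_rot: [-179.9, -0.4, 13.0]
ft_force: [-0.6, 0.1, -0.8]
finger_gap: 85.4
grip_force: 0.0
```

```bash
python3 - <<'E'
from h import *
q=sense();print(q["tool_pos"],q["tcp_rot"],q["finger_gap"]); go(648.2,113.7,202,13)
s=snapshot("wrist"); t=snapshot("top");c=snapshot("scene")
for S in ([s],[t],[c],[t,c,s]): print(fit("square_filter",S,np.array([592,330.]),3),fit("mat",S,np.array([592,330.]),0))
E
```

```text
[594.12784891 332.01625802 205.98733362] [-179.91491143   -0.41073473   12.99317389] 85.35859053032598
turn -0.0 shift [  3.6 224.9   4. ] rows 6 [ 0.6  37.48  0.66]
('square_filter', [592.0, 330.9, 13.4], 'rms px', 1.02, 1) ('mat', [558.6, 338.4, 21.9], 'rms px', 31.36, 1)
('square_filter', [593.7, 332.6, 12.6], 'rms px', 0.97, 1) ('mat', [592.9, 329.3, 21.8], 'rms px', 0.86, 1)
('square_filter', [590.7, 334.9, 16.7], 'rms px', 0.5, 1) ('mat', [589.2, 333.0, 24.6], 'rms px', 1.98, 1)
('square_filter', [592.3, 331.4, 13.4], 'rms px', 1.05, 3) ('mat', [591.1, 329.3, 22.5], 'rms px', 16.93, 3)
```

{"op": "play_rows", "data": {
  "increments": [
    [1,[1,20,0],0],
    [1,[1,38,0],0],
    [1,[1,38,0],0],
    [1,[1,38,0],0],
    [1,[1,38,0],0],
    [1,[0,34,0],0],
    [1,[0,18.5,0],0],
    [1,[0,0,0],0],
    [1,[0,0,0],0]
  ]
}}

```text
time: 10.73
tool_pos: [647.9, 112.4, 200.9]
tcp_rot: [-180.0, -0.0, 12.9]
ft_force: [-0.1, -0.3, 0.4]
finger_gap: 85.2
grip_force: 0.0
```

```bash
python3 - <<'E'
from h import *
s=snapshot("wrist"); save(s,"w2.png")
q=sense();print(q["tool_pos"],q["tcp_rot"],q["finger_gap"]); 
print(fit("oil_filter",[s],np.array([648.,113]),3),fit("long_tray",[s],np.array([647.,110.]),0))
go(648.2,113.7,42,13)
E
```

```text
[647.71164809 113.57693538 200.88165358] [-1.79972498e+02 -8.16311563e-03  1.29398929e+01] 85.4114067533587
('oil_filter', [652.8, 136.1, 0.0], 'rms px', 41.47, 1) ('long_tray', [645.9, 109.1, 9.0], 'rms px', 0.66, 1)
turn 0.001 shift [  0.5   1.2 158.8] rows 5 [ 0.1   0.23 31.77]
```

View pics/w2.png

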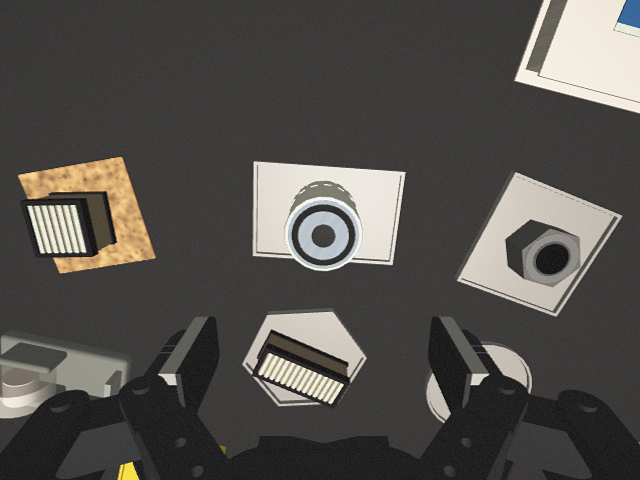

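```bash
python3 - <<'E'
from h import *
s=snapshot("wrist")
print(ray(s,(323.5,235.5),78),fit("hub_nut",[s],np.array([659.,-92]),3),fit("square_tray",[s],np.array([658.,-94.]),0),fit("hex_tray",[s],np.array([485.,97.]),0),fit("long_filter",[s],np.array([485.,99.]),3))
E
```

```text
[647.05428404 114.30366921  78.        ] ('hub_nut', [659.0, -94.0, -3.4], 'rms px', 0.28, 1) ('square_tray', [659.0, -96.2, -7.8], 'rms px', 0.99, 1) ('hex_tray', [484.7, 95.8, 16.0], 'rms px', 2.44, 1) ('long_filter', [483.2, 97.3, -14.3], 'rms px', 0.86, 1)
```

{"op": "play_rows", "data": {
  "increments": [
    [1,[0,0,20],0],
    [1,[0,0,37],0],
    [1,[0,0,37],0],
    [1,[0,0,35],0],
    [1,[0,0,20],0],
    [1,[0,0,10],0],
    [1,[0,0,0],0],
    [0.3,[0,0,0],0],
    [-0.1,[0,0,0],0],
    [-0.1,[0,0,0],0],
    [-0.1,[0,0,0],0],
    [-0.1,[0,0,0],0]
  ],
  "force": 50
}}

```text
time: 12.13
tool_pos: [650.0, 113.9, 45.0]
tcp_rot: [180.0, -0.3, 13.0]
ft_force: [-0.0, -0.2, 6.9]
finger_gap: 59.3
grip_force: 54.8
```

{"op": "play_rows", "data": {
  "increments": [
    [-0.1,[0,0,0],0],
    [-0.1,[0,0,-5],0],
    [-0.1,[0,0,-20],0],
    [-0.1,[0,0,-35],0],
    [-0.1,[0,0,-37],0],
    [-0.1,[0,0,-30],0],
    [-0.1,[0,0,-13],0],
    [-0.1,[0,0,0],0],
    [-0.1,[0,0,0],0]
  ]
}}

```text
time: 12.88
tool_pos: [647.7, 113.6, 181.5]
tcp_rot: [180.0, -0.0, 13.0]
ft_force: [-0.6, 0.5, -3.6]
finger_gap: 58.9
grip_force: 54.7
```

```bash
python3 - <<'E'
from h import *
q=sense();print(q["tool_pos"],q["tcp_rot"],q["finger_gap"],q["grip_force"]);go(490.9,-99.4,182,13)
E
```

```text
[647.70836841 113.56948432 181.46790495] [ 1.79995808e+02 -2.73593537e-02  1.29953229e+01] 58.94857548231733 54.65242266654968
turn -0.0 shift [-200.7  172.2   -0.5] rows 7 [-28.67  24.61  -0.08]
```

{"op": "play_rows", "data": {
  "increments": [
    [-0.1,[-15,13,0],0],
    [-0.1,[-30,26,0],0],
    [-0.1,[-31,26,0],0],
    [-0.1,[-31,26,0],0],
    [-0.1,[-31,26,0],0],
    [-0.1,[-31,27,0],0],
    [-0.1,[-22,19,0],0],
    [-0.1,[-10,9,0],0],
    [-0.1,[0,0,0],0],
    [-0.1,[0,0,0],0]
  ]
}}

```text
time: 13.72
tool_pos: [488.7, -99.2, 178.9]
tcp_rot: [-179.9, 0.2, 12.9]
ft_force: [0.2, 1.5, -3.6]
finger_gap: 58.9
grip_force: 54.8
```

{"op": "play_rows", "data": {
  "increments": [
    [-0.1,[0,0,20],0],
    [-0.1,[0,0,37],0],
    [-0.1,[0,0,37],0],
    [-0.1,[0,0,25],0],
    [-0.1,[0,0,10],0],
    [-0.1,[0,0,0],0],
    [-0.1,[0,0,0],0],
    [-0.1,[0,0,0],0]
  ]
}}

```text
time: 14.38
tool_pos: [492.2, -99.3, 54.6]
tcp_rot: [179.9, -0.1, 13.0]
ft_force: [0.3, -0.5, -2.3]
finger_gap: 58.7
grip_force: 54.8
```

```bash
python3 - <<'E'
from h import *
q=sense();print(q["tool_pos"],q["tcp_rot"],q["finger_gap"],q["grip_force"]);go(490.9,-99.5,42,13)
E
```

```text
[492.16662858 -99.27502     54.60478832] [ 1.79926166e+02 -1.37641143e-01  1.30264220e+01] 58.73671471890951 54.799785017967224
turn 0.0 shift [-1.3 -0.1 12.6] rows 1 [-1.28 -0.07 12.6 ]
```

{"op": "play_rows", "data": {
  "increments": [
    [-0.1,[-0.5,0,6],0],
    [-0.1,[0,0,3],0],
    [-0.1,[0,0,1.5],0],
    [-0.1,[0,0,0],0],
    [0.2,[0,0,0],0],
    [0.6,[0,0,0],0],
    [1,[0,0,0],0],
    [1,[0,0,-15],0],
    [1,[0,0,-30],0],
    [1,[0,0,-37],0],
    [1,[0,0,-37],0],
    [1,[0,0,-37],0]
  ]
}}

```text
time: 15.38
tool_pos: [489.8, -99.3, 200.1]
tcp_rot: [180.0, -0.0, 13.0]
ft_force: [0.6, 0.3, 0.2]
finger_gap: 85.4
grip_force: 0.0
```

```bash
python3 - <<'E'
from h import *
q=sense();print(q["tool_pos"],q["tcp_rot"],q["finger_gap"],q["joint_pos"]);go(484.3,98.5,197.5,-13.5,pos=[490.9,-99.5,197.5,13])
s=snapshot("wrist");t=snapshot("top")
print(fit("oil_filter",[s],np.array([491.,-99]),3),fit("oil_filter",[t],np.array([491.,-99]),3))
print(fit("round_tray",[s],np.array([491.,-99]),0),fit("round_tray",[t],np.array([491.,-99]),0))
E
```

```text
[489.78161988 -99.29572056 200.10738927] [ 1.79992393e+02 -1.69601327e-02  1.29882449e+01] 85.39642609554296 [-1.73423716e+01 -7.29852403e+00  1.03318905e+02  2.01026209e-03
  8.39611390e+01  5.96691734e+01]
turn 0.463 shift [ -52.6 -191.    -0. ] rows 6 [ -8.77 -31.83  -0.  ]
('oil_filter', [490.3, -100.6, 0.0], 'rms px', 0.79, 1) ('oil_filter', [487.5, -98.9, 0.0], 'rms px', 1.71, 1)
('round_tray', [490.8, -99.8, 0.0], 'rms px', 1.57, 1) ('round_tray', [482.1, -103.9, 0.0], 'rms px', 7.88, 1)
```

{"op": "play_rows", "data": {
  "increments": [
    [0.5,[4,-18,0],0],
    [0.5,[7,-36,0],0],
    [0.5,[7,-36,0],0],
    [0.5,[7,-36,0],0],
    [0.5,[7,-36,0],0],
    [0.4,[4.5,-22,0],0],
    [0.4,[2,-10,0],0],
    [0.4,[0,0,0],-0.1],
    [0.4,[0,0,0],-0.124],
    [0.4,[0,0,0],-0.124],
    [0.4,[0,0,0],-0.124],
    [0.4,[0,0,0],-0.124]
  ]
}}

```text
time: 16.68
tool_pos: [483.1, 97.7, 196.5]
tcp_rot: [-179.9, 0.1, 47.5]
ft_force: [-0.4, 0.3, 0.8]
finger_gap: 59.5
grip_force: 0.0
```

{"op": "play_rows", "data": {
  "increments": [
    [0.4,[0,0,0],-0.124],
    [0.4,[0,0,0],-0.124],
    [0.4,[0,0,0],-0.124],
    [0.4,[0,0,0],-0.124],
    [0.4,[0,0,0],-0.016],
    [0.4,[0,0,0],0],
    [0.4,[0,0,0],0]
  ]
}}

```text
time: 17.27
tool_pos: [483.6, 98.0, 197.5]
tcp_rot: [-179.9, 0.0, 76.2]
ft_force: [-0.2, 0.8, -0.2]
finger_gap: 59.6
grip_force: 0.0
```

```bash
python3 - <<'E'
from h import *
s=snapshot("wrist");save(s,"w3.png")
q=sense();print(q["tool_pos"],q["tcp_rot"],q["finger_gap"],q["joint_pos"])
f=fit("long_filter",[s],np.array([484.,98]),3);print(f)
print(fit("hex_tray",[s],np.array([485.,97]),0))
go(f[1][0],f[1][1],14,90+f[1][2])
E
```

```text
[483.65717823  98.06734265 197.67417397] [-1.79946077e+02  2.53820147e-02  7.62638113e+01] 59.84612285146066 [ 5.51152928e+00 -8.14500334e+00  1.04344608e+02 -6.22293793e-03
  8.38596716e+01  1.92483988e+01]
('long_filter', [483.6, 97.7, -14.6], 'rms px', 0.68, 1)
('hex_tray', [484.7, 96.7, 16.1], 'rms px', 0.4, 1)
turn 0.017 shift [-6.00e-01 -1.00e-01  1.84e+02] rows 5 [-1.100e-01 -1.000e-02  3.681e+01]
```

View pics/w3.png

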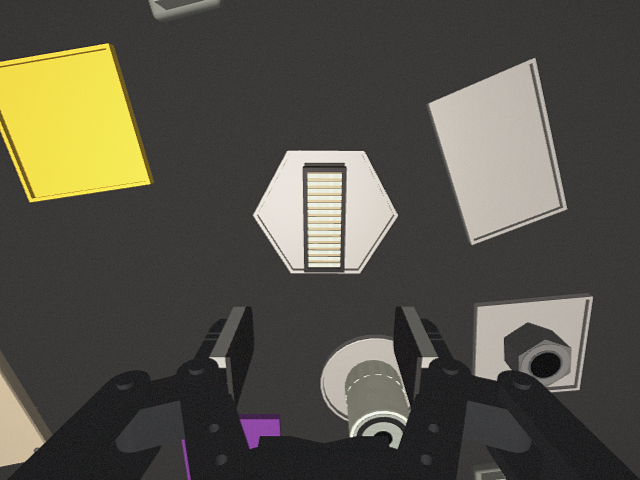

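{"op": "play_rows", "data": {
  "increments": [
    [0.4,[0,0,20],0.01],
    [0.4,[0,0,37],0],
    [0.4,[0,0,37],0],
    [0.4,[0,0,37],0],
    [0.4,[0,0,28],0],
    [0.4,[0,0,16],0],
    [0.4,[0,0,8],0],
    [0.4,[0,0,0],0],
    [0,[0,0,0],0],
    [-0.5,[0,0,0],0],
    [-0.5,[0,0,0],0],
    [-0.5,[0,0,0],0]
  ],
  "force": 40
}}

```text
time: 18.42
tool_pos: [485.7, 98.5, 17.3]
tcp_rot: [179.8, -0.1, 75.9]
ft_force: [0.1, -0.1, 6.9]
finger_gap: 35.1
grip_force: 42.0
```

{"op": "play_rows", "data": {
  "increments": [
    [-0.5,[0,0,0],0],
    [-0.5,[0,0,-5],0],
    [-0.5,[0,0,-20],0],
    [-0.5,[0,0,-35],0],
    [-0.5,[0,0,-37],0],
    [-0.5,[0,0,-37],-0.1],
    [-0.5,[0,0,-10],-0.124],
    [-0.5,[0,0,0],-0.124],
    [-0.5,[0,0,0],-0.06],
    [-0.5,[0,0,0],0],
    [-0.5,[0,0,0],0]
  ]
}}

```text
time: 19.33
tool_pos: [483.7, 98.3, 159.4]
tcp_rot: [-180.0, -0.0, 99.1]
ft_force: [-0.9, -0.2, -0.1]
finger_gap: 35.2
grip_force: 41.2
```

```bash
python3 - <<'E'
from h import *
q=sense();print(q["tool_pos"],q["tcp_rot"],q["finger_gap"],q["grip_force"]);go(646.8,109.8,158,99.2)
E
```

```text
[483.6754544   98.34479589 159.42752291] [-1.79994597e+02 -7.23615166e-04  9.91469762e+01] 35.16995188599684 41.1520779132843
turn -0.001 shift [-14.8 162.9   1.4] rows 5 [-2.95 32.57  0.29]
```

{"op": "play_rows", "data": {
  "increments": [
    [-0.5,[-1,15,0],0],
    [-0.5,[-3,34,0],0],
    [-0.5,[-3,34,0],0],
    [-0.5,[-3,34,0],0],
    [-0.5,[-3,28,0],0],
    [-0.5,[-2,17.5,0],0],
    [-0.5,[0,0,18],0],
    [-0.5,[0,0,35],0],
    [-0.5,[0,0,35],0],
    [-0.5,[0,0,30],0],
    [-0.5,[0,0,15],0],
    [-0.5,[0,0,0],0]
  ]
}}

```text
time: 20.33
tool_pos: [642.4, 109.4, 20.6]
tcp_rot: [-179.5, -0.0, 99.2]
ft_force: [-1.4, -1.0, -2.7]
finger_gap: 35.1
grip_force: 41.0
```

{"op": "play_rows", "data": {
  "increments": [
    [-0.5,[0,0,2],0],
    [-0.5,[0,0,0],0],
    [-0.5,[0,0,0],0]
  ]
}}

```text
time: 20.58
tool_pos: [648.8, 110.0, 27.3]
tcp_rot: [179.7, 0.0, 99.3]
ft_force: [0.3, 0.3, -1.4]
finger_gap: 35.3
grip_force: 41.0
```

```bash
python3 - <<'E'
from h import *
q=sense();print(q["tool_pos"],q["tcp_rot"],q["finger_gap"],q["grip_force"]);go(646.5,109.7,15,99.2)
E
```

```text
[648.83730614 109.98008731  27.30520291] [1.79744306e+02 1.79055566e-02 9.92593764e+01] 35.30804751431226 41.032299399375916
turn 0.001 shift [ 0.1 -2.4 12.3] rows 1 [ 0.1  -2.35 12.31]
```

{"op": "play_rows", "data": {
  "increments": [
    [-0.5,[0,0,4],0],
    [-0.5,[0,0,3],0],
    [-0.5,[0,0,1.5],0],
    [-0.5,[0,0,0.5],0],
    [-0.5,[0,0,0],0],
    [-0.5,[0,0,0],0]
  ]
}}

```text
time: 21.08
tool_pos: [647.7, 109.8, 17.3]
tcp_rot: [179.9, 0.0, 99.3]
ft_force: [-4.0, -0.5, 8.2]
finger_gap: 35.1
grip_force: 42.4
```

{"op": "play_rows", "data": {
  "increments": [
    [-0.1,[0,0,0],0],
    [0.1,[0,0,0],0],
    [0.3,[0,0,0],0],
    [0.3,[0,0,-10],0],
    [0.3,[0,0,-25],0],
    [0.5,[0,0,-37],0],
    [0.7,[0,0,-37],0],
    [0.7,[0,0,-37],0],
    [0.7,[0,0,-35],0],
    [0.7,[0,0,-15],0],
    [0.7,[0,0,0],0],
    [0.7,[0,0,0],0]
  ]
}}

```text
time: 22.08
tool_pos: [647.6, 109.9, 213.5]
tcp_rot: [179.8, 0.0, 99.3]
ft_force: [0.7, -0.3, 0.4]
finger_gap: 72.8
grip_force: 0.0
```

```bash
python3 - <<'E'
from h import *
q=sense();print(q["tool_pos"],q["tcp_rot"],q["finger_gap"],q["joint_pos"])
s=snapshot("wrist")
print(fit("long_filter",[s],np.array([646.,110]),3),fit("long_tray",[s],np.array([646.,110]),0))
print(fit("hub_nut",[s],np.array([659.,-93]),3))
go(659.2,-93.3,210,57)
go(659.2,-93.3,210,87)
go(659.2,-93.3,210,117)
E
```

```text
[647.55184765 109.8585752  213.48134889] [1.79803276e+02 1.39940381e-02 9.92813673e+01] 72.81688639962108 [ 5.15764617e+00  1.64763162e+01  7.68665527e+01  1.89109475e-04
  8.64599100e+01 -4.12375647e+00]
('long_filter', [647.8, 109.2, 9.4], 'rms px', 0.57, 1) ('long_tray', [646.1, 109.8, 9.1], 'rms px', 1.03, 1)
('hub_nut', [658.9, -93.6, -4.1], 'rms px', 0.37, 1)
turn 0.738 shift [-162.7  122.    -1.1] rows 6 [-27.12  20.34  -0.18]
turn 0.214 shift [-201.9   24.3   -1.1] rows 6 [-33.66   4.05  -0.18]
turn -0.309 shift [-187.   -79.9   -1.1] rows 6 [-31.17 -13.32  -0.18]
```

{"op": "play_rows", "data": {
  "increments": [
    [0.7,[0,0,0],0.11],
    [0.7,[0,0,0],0.111],
    [0.7,[-17,2,0],0],
    [0.7,[-36,4,0],0],
    [0.7,[-36,4,0],0],
    [0.7,[-36,4,0],0],
    [0.7,[-36,4,0],0],
    [0.7,[-27,4,0],0],
    [0.7,[-14,2,0],0],
    [0.7,[0,0,0],0],
    [0.7,[0,0,0],0],
    [0.7,[0,0,0],0]
  ]
}}

```text
time: 23.28
tool_pos: [658.5, -91.9, 210.5]
tcp_rot: [-179.9, -0.1, 86.7]
ft_force: [0.5, 0.3, 0.0]
finger_gap: 72.5
grip_force: 0.0
```

```bash
python3 - <<'E'
from h import *
q=sense();print(q["tool_pos"],q["tcp_rot"],q["finger_gap"],q["joint_pos"])
s=snapshot("wrist"); save(s,"w4.png")
print(fit("hub_nut",[s],np.array([659.,-93]),3),fit("square_tray",[s],np.array([659.,-95]),0))
go(659.,-93.5,14,86.5)
E
```

```text
[658.47806825 -91.90442292 210.48616523] [-1.79924153e+02 -5.30254067e-02  8.66599796e+01] 72.45484182474274 [-1.23843979e+01  1.80752100e+01  7.52608497e+01  4.05082785e-02
  8.67471805e+01 -9.04674051e+00]
('hub_nut', [659.0, -93.7, -4.1], 'rms px', 0.53, 1) ('square_tray', [657.9, -142.7, -44.2], 'rms px', 48.55, 1)
turn 0.004 shift [ -1.9   0.4 197.1] rows 6 [-0.32  0.06 32.86]
```

View pics/w4.png

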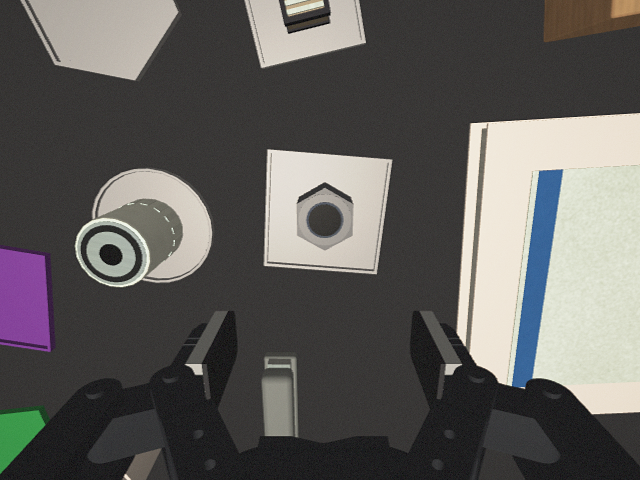

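{"op": "play_rows", "data": {
  "increments": [
    [0.7,[-1,0,20],0],
    [0.7,[-0.8,0.4,37],0],
    [0.7,[0,0,37],0],
    [0.7,[0,0,37],0],
    [0.7,[0,0,33],0],
    [0.7,[0,0,20],0],
    [0.7,[0,0,11],0],
    [0.6,[0,0,0],0],
    [0.2,[0,0,0],0],
    [-0.3,[0,0,0],0],
    [-0.3,[0,0,0],0],
    [-0.3,[0,0,0],0]
  ],
  "force": 60
}}

```text
time: 24.43
tool_pos: [660.8, -95.4, 18.8]
tcp_rot: [179.8, 0.0, 86.6]
ft_force: [-0.7, -0.0, 4.1]
finger_gap: 48.3
grip_force: 64.7
```

{"op": "play_rows", "data": {
  "increments": [
    [-0.3,[0,0,0],0],
    [-0.3,[0,0,-5],0],
    [-0.3,[0,0,-20],0],
    [-0.3,[0,0,-35],0],
    [-0.3,[0,0,-37],0],
    [-0.3,[0,0,-37],-0.1],
    [-0.3,[0,0,-20],-0.124],
    [-0.3,[0,0,0],-0.12],
    [-0.3,[0,0,0],0],
    [-0.3,[0,0,0],0],
    [-0.3,[0,0,0],0]
  ]
}}

```text
time: 25.35
tool_pos: [657.8, -94.9, 168.4]
tcp_rot: [-179.8, -0.1, 106.1]
ft_force: [0.4, -0.0, -2.8]
finger_gap: 48.3
grip_force: 63.9
```

```bash
python3 - <<'E'
from h import *
q=sense();print(q["tool_pos"],q["tcp_rot"],q["finger_gap"],q["grip_force"]);go(485.0,97.2,170,106.3)
E
```

```text
[657.83288521 -94.91154146 168.39561764] [-1.79834606e+02 -8.79450647e-02  1.06089769e+02] 48.27200041019756 63.925302028656006
turn -0.004 shift [ 232.9 -112.    -1.6] rows 7 [ 33.27 -16.    -0.23]
```

{"op": "play_rows", "data": {
  "increments": [
    [-0.3,[17,-8,0],0],
    [-0.3,[34,-16,0],0],
    [-0.3,[34,-17,0],0],
    [-0.3,[34,-17,0],0],
    [-0.3,[34,-17,0],0],
    [-0.3,[34,-16,0],0],
    [-0.3,[28,-13,0],0],
    [-0.3,[16.5,-8,10],0],
    [-0.3,[0,0,30],0],
    [-0.3,[0,0,37],0],
    [-0.3,[0,0,37],0],
    [-0.3,[0,0,22],0]
  ]
}}

```text
time: 26.35
tool_pos: [482.6, 95.4, 29.2]
tcp_rot: [-179.6, -0.1, 106.2]
ft_force: [-0.7, 0.5, -3.2]
finger_gap: 48.5
grip_force: 63.8
```

{"op": "play_rows", "data": {
  "increments": [
    [-0.3,[0,0,6],0],
    [-0.3,[0,0,0],0],
    [-0.3,[0,0,0],0],
    [-0.3,[0,0,0],0],
    [-0.3,[0,0,0],0]
  ]
}}

```text
time: 26.77
tool_pos: [488.4, 95.7, 30.5]
tcp_rot: [179.8, 0.0, 106.3]
ft_force: [0.8, 0.1, -2.0]
finger_gap: 48.3
grip_force: 63.8
```

```bash
python3 - <<'E'
from h import *
q=sense();print(q["tool_pos"],q["tcp_rot"],q["finger_gap"],q["grip_force"]);go(485.0,96.2,15,106.3)
E
```

```text
[488.39902359  95.69095425  30.52222925] [1.79786355e+02 4.01184438e-02 1.06296461e+02] 48.34866136667182 63.823349475860596
turn -0.0 shift [ 1.4 -3.1 15.5] rows 1 [ 1.44 -3.12 15.52]
```

{"op": "play_rows", "data": {
  "increments": [
    [-0.3,[0,-1,5],0],
    [-0.3,[0,0,3],0],
    [-0.3,[0,0,2],0],
    [-0.3,[0,0,0.5],0],
    [-0.3,[0,0,0],0],
    [-0.3,[0,0,0],0],
    [-0.3,[0,0,0],0]
  ]
}}

```text
time: 27.35
tool_pos: [485.7, 95.3, 18.8]
tcp_rot: [180.0, 0.0, 106.3]
ft_force: [-5.9, -1.6, 9.3]
finger_gap: 48.3
grip_force: 65.2
```

```bash
python3 - <<'E'
from h import *
q=sense();print(q["tool_pos"],q["ft_force"]);go(485.0,96.2,15.2,106.3)
E
```

```text
[485.71571543  95.26751415  18.7622426 ] [-5.89527308 -1.5568216   9.27368018]
turn 0.0 shift [ 1.1 -0.4  3.6] rows 1 [ 1.1  -0.43  3.56]
```

Contact with the floor; release, lift, and look.

{"op": "play_rows", "data": {
  "increments": [
    [0.2,[0,0,0],0],
    [0.5,[0,0,0],0],
    [0.7,[0,0,0],0],
    [0.7,[0,0,-10],0],
    [0.7,[0,0,-25],0],
    [0.7,[0,0,-37],0],
    [0.7,[0,0,-37],0],
    [0.7,[0,0,-37],0],
    [0.7,[0,0,-30],0],
    [0.7,[0,0,-15],0],
    [0.7,[0,0,0],0],
    [0.7,[0,0,0],0]
  ]
}}

```text
time: 28.35
tool_pos: [486.3, 95.3, 210.4]
tcp_rot: [179.8, 0.0, 106.3]
ft_force: [0.4, 0.2, -1.0]
finger_gap: 72.5
grip_force: 0.0
```

```bash
python3 - <<'E'
from h import *
q=sense();print(q["tool_pos"],q["tcp_rot"],q["finger_gap"],q["joint_pos"])
s=snapshot("wrist"); t=snapshot("top")
for S in ([s],[t]): print(fit("hub_nut",S,np.array([485.,97]),3),fit("hex_tray",S,np.array([485.,97]),0))
go(592.2,331,208,103.3)
E
```

```text
[486.2872018   95.34773364 210.40918349] [1.79828944e+02 3.31840608e-02 1.06327421e+02] 72.45894853806308 [ 5.16260029e+00 -8.48619937e+00  1.03313481e+02  5.68072052e-04
  8.49984750e+01 -1.11649193e+01]
('hub_nut', None) ('hex_tray', [484.6, 96.3, 16.0], 'rms px', 0.5, 1)
('hub_nut', None) ('hex_tray', [483.6, 97.2, 15.7], 'rms px', 6.81, 1)
turn 0.053 shift [204.8 158.9  -0.7] rows 7 [29.25 22.7  -0.11]
```

{"op": "play_rows", "data": {
  "increments": [
    [0.7,[0,0,0],0.053],
    [0.7,[15,12,0],0],
    [0.7,[29,22,0],0],
    [0.7,[31,24,0],0],
    [0.7,[31,24,0],0],
    [0.7,[31,24,0],0],
    [0.7,[31,24,0],0],
    [0.7,[23,18,0],0],
    [0.7,[14,11,0],0],
    [0.7,[0,0,0],0],
    [0.7,[0,0,0],0],
    [0.7,[0,0,0],0]
  ]
}}

```text
time: 29.65
tool_pos: [592.6, 330.7, 207.7]
tcp_rot: [-179.9, 0.0, 103.3]
ft_force: [-1.1, -0.9, 0.4]
finger_gap: 72.6
grip_force: 0.0
```

```bash
python3 - <<'E'
from h import *
s=snapshot("wrist")
q=sense();print(q["tool_pos"],q["tcp_rot"],q["finger_gap"])
print(fit("square_filter",[s],np.array([592.,331]),3),fit("hub_nut",[s],np.array([485.,97]),3))
go(592.3,331,14,103.3)
save(s,"w5.png")
E
```

```text
[592.78349721 330.37511373 208.16224336] [-1.79930597e+02  3.41840995e-02  1.03259073e+02] 72.85900721302131
('square_filter', [592.0, 331.4, 13.7], 'rms px', 0.65, 1) ('hub_nut', None)
turn -0.001 shift [  0.9  -0.5 194.8] rows 5 [ 0.17 -0.11 38.97]
```

View pics/w5.png

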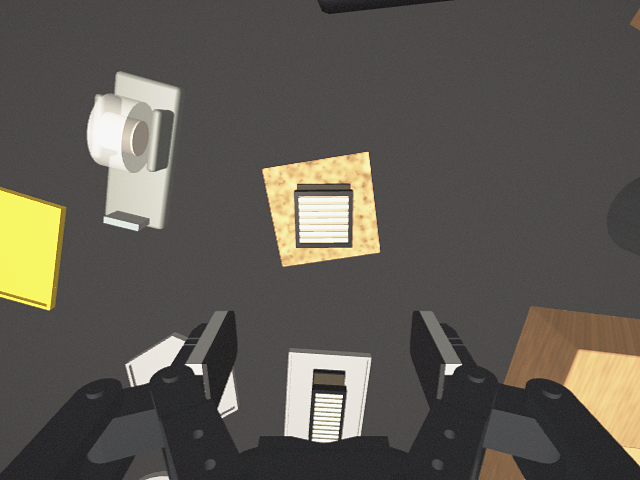

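{"op": "play_rows", "data": {
  "increments": [
    [0.7,[0.5,0,20],0],
    [0.7,[0,0,37],0],
    [0.7,[0,0,37],0],
    [0.7,[0,0,37],0],
    [0.7,[0,0,32],0],
    [0.7,[0,0,20],0],
    [0.7,[0,0,10],0],
    [0.6,[0,0,0],0],
    [0.2,[0,0,0],0],
    [-0.3,[0,0,0],0],
    [-0.3,[0,0,0],0],
    [-0.3,[0,0,0],0]
  ],
  "force": 40
}}

```text
time: 30.8
tool_pos: [594.6, 332.5, 18.4]
tcp_rot: [179.8, -0.0, 103.3]
ft_force: [0.5, -0.6, 5.9]
finger_gap: 49.5
grip_force: 44.0
```

{"op": "play_rows", "data": {
  "increments": [
    [-0.3,[0,0,0],0],
    [-0.3,[0,0,-5],0],
    [-0.3,[0,0,-20],0],
    [-0.3,[0,0,-35],0],
    [-0.3,[0,0,-37],0],
    [-0.3,[0,0,-37],0.124],
    [-0.3,[0,0,-20],0.124],
    [-0.3,[0,0,0],0.124],
    [-0.3,[0,0,0],0],
    [-0.3,[0,0,0],0],
    [-0.3,[0,0,0],0]
  ]
}}

```text
time: 31.72
tool_pos: [592.0, 331.4, 168.1]
tcp_rot: [-179.9, 0.1, 82.2]
ft_force: [-0.1, 0.2, -2.1]
finger_gap: 49.1
grip_force: 43.0
```

```bash
python3 - <<'E'
from h import *
q=sense();print(q["tool_pos"],q["tcp_rot"],q["finger_gap"],q["grip_force"]);go(658.8,-95.3,169,81.8)
E
```

```text
[592.03281476 331.40044221 168.13066921] [-1.79863539e+02  8.55191155e-02  8.22230318e+01] 49.13657062769781 43.04103434085846
turn 0.007 shift [-412.8  126.9   -0.9] rows 12 [-34.4   10.58  -0.07]
```

{"op": "play_rows", "data": {
  "increments": [
    [-0.3,[-17,5,0],0],
    [-0.3,[-34,10,0],0],
    [-0.3,[-38,11.4,0],0],
    [-0.3,[-38,11.4,0],0],
    [-0.3,[-38,11.4,0],0],
    [-0.3,[-38,11.4,0],0],
    [-0.3,[-38,11.4,0],0],
    [-0.3,[-38,11.4,0],0],
    [-0.3,[-38,11.4,0],0],
    [-0.3,[-38,11.4,0],0],
    [-0.3,[-35,10,0],0],
    [-0.3,[-23,7,0],0]
  ]
}}

```text
time: 32.72
tool_pos: [656.3, -98.0, 167.9]
tcp_rot: [-179.8, 0.0, 82.1]
ft_force: [-0.4, -0.0, -2.1]
finger_gap: 48.9
grip_force: 43.0
```

{"op": "play_rows", "data": {
  "increments": [
    [-0.3,[0,0,15],0],
    [-0.3,[0,0,35],0],
    [-0.3,[0,0,37],0],
    [-0.3,[0,0,30],0],
    [-0.3,[0,0,15],0],
    [-0.3,[0,0,8],0],
    [-0.3,[0,0,0],0],
    [-0.3,[0,0,0],0],
    [-0.3,[0,0,0],0],
    [-0.3,[0,0,0],0]
  ]
}}

```text
time: 33.55
tool_pos: [659.4, -94.7, 32.7]
tcp_rot: [179.7, 0.0, 82.0]
ft_force: [-0.3, 0.1, -1.1]
finger_gap: 49.2
grip_force: 42.9
```

```bash
python3 - <<'E'
from h import *
q=sense();print(q["tool_pos"],q["tcp_rot"],q["finger_gap"],q["grip_force"]);go(658.8,-95.3,15,82.2)
E
```

```text
[659.3604102  -94.7210428   32.68612742] [1.79749712e+02 2.13285418e-02 8.20024104e+01] 49.15466860969533 42.94243276119232
turn -0.003 shift [-0.6 -0.5 17.7] rows 1 [-0.65 -0.48 17.69]
```

{"op": "play_rows", "data": {
  "increments": [
    [-0.3,[0,0,6],0],
    [-0.3,[0,0,4],0],
    [-0.3,[0,0,2],0],
    [-0.3,[0,0,2],0],
    [-0.3,[0,0,0],0],
    [-0.3,[0,0,0],0],
    [-0.3,[0,0,0],0],
    [-0.3,[0,0,0],0]
  ]
}}

```text
time: 34.22
tool_pos: [657.7, -94.4, 18.2]
tcp_rot: [180.0, 0.0, 82.0]
ft_force: [-9.0, 1.5, 16.7]
finger_gap: 49.0
grip_force: 45.3
```

{"op": "play_rows", "data": {
  "increments": [
    [-0.3,[0,0,-1],0],
    [0.1,[0,0,0],0],
    [0.4,[0,0,0],0],
    [0.7,[0,0,0],0],
    [0.7,[0,0,-10],0],
    [0.7,[0,0,-25],0],
    [0.7,[0,0,-37],0],
    [0.7,[0,0,-37],0],
    [0.7,[0,0,-37],0],
    [0.7,[0,0,-37],0],
    [0.7,[0,0,-30],0],
    [0.7,[0,0,-15],0]
  ]
}}

```text
time: 35.22
tool_pos: [659.1, -94.7, 251.6]
tcp_rot: [179.6, 0.0, 82.0]
ft_force: [0.8, 0.2, 1.1]
finger_gap: 72.6
grip_force: 0.0
```

{"op": "play_rows", "data": {
  "increments": [
    [0.7,[0,15,0],0],
    [0.7,[0,0,0],0],
    [0.7,[0,0,0],0],
    [0.7,[0,0,0],0]
  ]
}}

```text
time: 35.55
tool_pos: [671.4, -96.2, 243.6]
tcp_rot: [-179.9, -0.0, 82.0]
ft_force: [0.3, -0.1, -0.5]
finger_gap: 72.7
grip_force: 0.0
```

```bash
python3 - <<'E'
from h import *
s=snapshot("wrist"); t=snapshot("top"); c=snapshot("scene"); save(s,"w6.png"); save(t,"top2.png")
cv2.imwrite("pics/crop2.png",cv2.resize(c["color"][200:360,150:450],(800,427),interpolation=cv2.INTER_CUBIC)[:,:,::-1])
for a,b,p in [("square_filter","square_tray",(658.,-95)),("hub_nut","hex_tray",(485.,97)),("oil_filter","round_tray",(491.,-99)),("long_filter","long_tray",(647.,110))]:
  for S in ([s],[t],[c]): print(fit(a,S,np.array(p),3),fit(b,S,np.array(p),0))
print([np.round(w(t,d["xyz"])) for d in pinpoint("mug",t)[:1]])
E
```

```text
('square_filter', [657.5, -94.8, -8.3], 'rms px', 0.47, 1) ('square_tray', [659.0, -96.2, -8.1], 'rms px', 0.42, 1)
('square_filter', None) ('square_tray', None)
('square_filter', [655.7, -93.3, -7.1], 'rms px', 0.63, 1) ('square_tray', [657.4, -93.0, -7.9], 'rms px', 0.59, 1)
('hub_nut', None) ('hex_tray', None)
('hub_nut', [486.6, 97.6, 18.0], 'rms px', 0.3, 1) ('hex_tray', [487.3, 101.0, 16.9], 'rms px', 2.81, 1)
('hub_nut', [484.5, 98.9, 14.3], 'rms px', 0.7, 1) ('hex_tray', [482.7, 99.0, 17.9], 'rms px', 0.6, 1)
('oil_filter', [490.2, -100.2, 0.0], 'rms px', 0.92, 1) ('round_tray', [491.2, -99.6, 0.0], 'rms px', 2.43, 1)
('oil_filter', None) ('round_tray', None)
('oil_filter', [489.0, -98.6, 0.0], 'rms px', 0.43, 1) ('round_tray', [489.5, -97.2, 0.0], 'rms px', 0.8, 1)
('long_filter', None) ('long_tray', None)
('long_filter', [648.4, 109.2, 7.0], 'rms px', 1.0, 1) ('long_tray', [648.5, 110.2, 7.7], 'rms px', 1.25, 1)
('long_filter', [645.1, 112.7, 9.6], 'rms px', 0.55, 1) ('long_tray', [619.0, 133.8, 45.0], 'rms px', 8.11, 1)
[array([ 426., -338.,   -1.])]
```

View pics/w6.png

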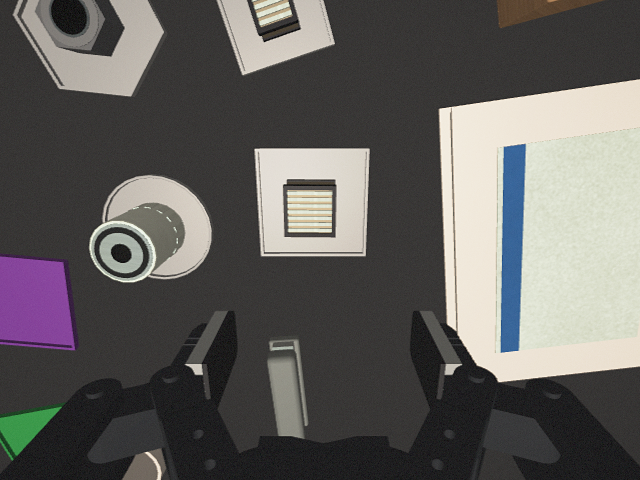

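View pics/crop2.png

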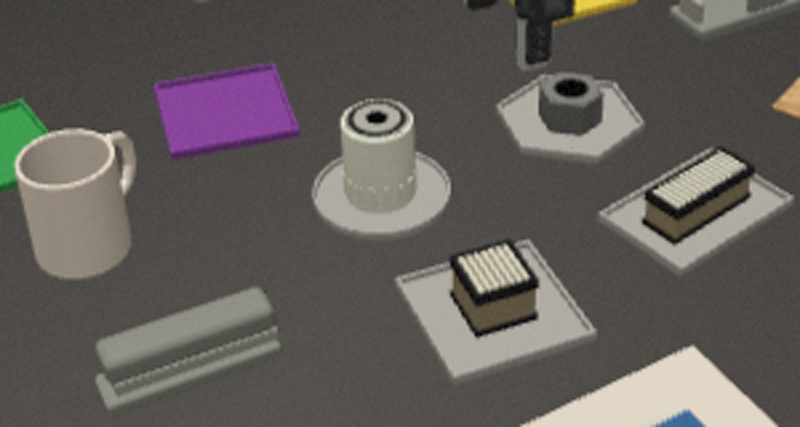

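All four parts are flat and within about 2 mm of the middle of their own trays. The mug is still standing and the gripper is clear.

```bash
python3 -c "
from bench import *
print(hand_in())"
```

```text
the job is handed in; nothing more can be done
None
```

The job is handed in: all four parts sit flat and the same way up in their own trays, within about 2 mm of the middle by the cameras, with the mug standing where it was, at about 36 s of the 144 s allowed.

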